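Dip the flat brush and lay it on its rest

TASK

Pick up the flat brush, dip at least half the length of its bristles below the rim of the low wide white tub for a moment, keeping hold of it. Then lay it lengthwise in the notches of the wooden brush rest, about centred, its handle across both end walls and all its bristles sticking out beyond either end; lower it in and let go there rather than dropping it. Leave the tub, mug, bottle and boots standing where they are.

Things in the scene. Friction and masses are not known exactly. Their poses are not given: they have to be found in the camera images.
- brush: Flat brush, 200 mm long, 80 g, lying flat. Origin on its centre line near the centre of mass, 9 mm above the desk, a good grip; x to the bristle tip, y across the width, z through the thickness. Wooden handle 22 mm wide, 18 thick, x = -80 to 58 mm; brass ferrule 36 wide, 18 thick, to x = 80; stiff cream bristles 34 wide, 17 thick, thinner at the tip, to x = 120.
- brush_tip (a point): End of the bristles, on the brush's centre line, 120 mm from the brush origin.
- brush_mid (a point): Middle of the bristles' length, on the centre line, 20 mm behind the tip.
- tub: Low wide white plastic tub, loose, 350 g, open on top, round: outer diameter 100 mm at the foot, 114 mm at the rim, 60 mm high, wall 3 mm, floor 4 mm. Origin at the centre of its underside, z up.
- tub_rim (a point): Centre of the tub's mouth, level with the rim, 60 mm above the desk; inner diameter of the mouth about 106 mm.
- rest: Wooden brush rest, fixed. Origin at the centre of its underside; a brush lies along x. Base 100 x 90 x 10 mm (x, y, z), an upright wall 10 mm thick at each end (centres x = -45, 45 mm). Each wall has a notch 50 mm wide (y -25 to 25), bottom 40 mm above the desk, between horns 58 mm high. 80 mm clear between the walls. A brush in it has its centre line 49 mm above the desk.
- mug: White ceramic mug with a handle, 95 mm tall, 76 mm across: not the tub; leave alone. Origin at the centre of its underside.
- bottle: Closed white bottle, 140 mm tall, 60 mm across, leave alone. Origin at the centre of its underside.
- boots: Pair of green doll's boots standing side by side as one piece, 60 x 53 mm, 87 mm tall, leave alone. Origin at the centre of the underside.
Things that resemble listed ones, but are neither listed nor needed, are in the scene too. Of the things that look like the brush, the largest one is meant.

How it is judged:
On the way, in this order (a step that is already met when the one before it is completed fails the run):
1. the held brush is dipped: the middle of its bristles and its tip are inside the tub's mouth, below the rim (contact force between the fingers and brush above 0.5 N and z of each of brush_mid, brush_tip in the frame of tub_rim below 0 m and horizontal distance between each of brush_mid, brush_tip and tub_rim below 0.052 m and z of brush_tip in the frame of tub above 0 m), for 0.2 s.
2. the brush, still held, has been lowered along the rest into both notches, within 12 mm of where it will lie (contact force between the fingers and brush above 0.5 N and x of brush in the frame of rest between -0.032 and 0.032 m and y of brush in the frame of rest between -0.018 and 0.018 m and z of brush in the frame of rest between 0.04 and 0.061 m and z of brush_tip in the frame of rest between 0.036 and 0.071 m and angle between the x axis of brush and the x axis of rest, either way round below 0.3 rad), for 0.1 s.
At the end, for the whole second after the job is handed in: Brush let go, at rest in both notches: origin within 32 mm of the rest's centre along it and 18 mm across, 42 to 56 mm above the desk, bristle tip 36 to 66 mm above it, within 0.3 rad of the rest's x axis, either way. Tub, mug, bottle, boots upright (0.1 rad), within 40 mm of their starts (x of brush in the frame of rest between -0.032 and 0.032 m and y of brush in the frame of rest between -0.018 and 0.018 m and z of brush in the frame of rest between 0.042 and 0.056 m and z of brush_tip in the frame of rest between 0.036 and 0.066 m and angle between the x axis of brush and the x axis of rest, either way round below 0.3 rad and linear speed of brush below 0.02 m/s and angle between each of tub, mug, bottle, boots's own z axis and vertical below 0.1 rad and distance of each of tub, mug, bottle, boots from where it was at the start of the episode below 0.04 m); the robot touches nothing.
It fails at once if the tub is shifted more than 40 mm or tipped more than 0.35 rad (distance of tub from where it was at the start of the episode above 0.04 m or angle between tub's own z axis and vertical above 0.35 rad).
It fails at once if the mug is shifted more than 40 mm or tipped more than 0.35 rad (distance of mug from where it was at the start of the episode above 0.04 m or angle between mug's own z axis and vertical above 0.35 rad).
It fails at once if the bottle is shifted more than 40 mm or tipped more than 0.35 rad (distance of bottle from where it was at the start of the episode above 0.04 m or angle between bottle's own z axis and vertical above 0.35 rad).
It fails at once if the boots is shifted more than 40 mm or tipped more than 0.35 rad (distance of boots from where it was at the start of the episode above 0.04 m or angle between boots's own z axis and vertical above 0.35 rad).
It also fails if it takes over 58 s, if anything falls off the work surface, if the arm or the gripper's body presses on something with over 40 N, if the wrist force passes 120 N, or if a joint passes its speed limit or range.

ROBOT

A 7-joint arm with a two-finger parallel gripper is mounted at the origin on the work surface. World frame = base frame: x ahead of the robot, y to its left, z up, the work surface at z = 0. Lengths are in m, angles in rad, forces in N, time in s.
With the tool pointing down it reaches from about 0.4 to 0.925 m from the base axis. Payload 5.6 kg.
Tool frame: the origin (TCP) lies at the very end of the fingers, on their centre line; the grasp point (between the pads) lies 19 mm behind it; x points along the fingers, y is the direction in which the jaws open and shut, and the axes are right-handed (so a half turn about x gives the same grasp; the last joint's range is limited). The gripper opens to 85 mm and grips with 20 to 120 N. Pads are 22 mm wide; open, the fingers measure 114 mm over their backs; the gripper's body (76 mm by 85 mm) begins 54 mm behind the grasp point. The pads swing forward as they close: fully open they stand 13 mm farther back than shut.
Start: joints at [-1.351, 0.468, -0.012, 1.603, 0.006, 1.071, -0.056], TCP at [0.169, 0.628, 0.231] pointing down, gripper open.
Joint ranges: [-2.53, 2.53], [-0.31, 2.02], [-1.57, 1.55], [0.28, 2.44], [-1.29, 4.43], [0.15, 1.84], [-2.92, 2.92]. Speed limits (rad/s): [2.57, 2.57, 3.14, 3.14, 3.14, 3.14, 3.14].

INTERFACE

Orientations are given as a unit quaternion [x, y, z, w].
In Python, from cell import arm gives the robot as it stands.
- The arm moves only by the tool carry_out, never from a script. Its argument "commands" is a list of rows, each a list of 3 entries, a list of its own where there are three numbers: the finger opening in mm, from 0 to 85.4, then the shift along the tool's x, y, z in mm, then the turn about the tool's x in degrees. In form: [[claw, [x, y, z], yaw], ...]. A call has 1 to 5 rows; each row shifts and turns the commanded pose from where the row before left it, along the tool's axes as they then stand; what a row does not reach is not made up. A row lasts 1/10 s, in which the tool goes at most 50 mm and 8.59 degrees, less where a joint would pass 70% of its speed; a pose out of reach is approached as far as the arm can. A call is refused whole if a number of a shift passes 50 or a number of a turn 8.59, either way. A call with a gripper value outside its range is refused whole. The fingers move at their own pace and stop on an object; "force" is the grip in N (left out, the last holds). Time passes only in rows, so rows that do not move let the fingers close. It gives the time, the measured TCP pose, the force and the opening at its end, in the units of the state.
- arm.read_state(): the state, without advancing time (a new reading comes with each control period).
- arm.grab_frame(name): name is "side" or "top"; returns a dict with "img" (384x512x3 uint8, red, green, blue), "intrinsics" (3x3 intrinsics, pixels), "camera_from_world" (4x4, takes a point from world to camera coordinates). Camera axes: x right, y up, looking along -z (the intrinsics and any distortion apply to the point x, -y, -z); pixel columns grow to the right and rows downward; lengths in m; the calibration is good to about 2 mm. A picture is of the moment at which its call begins. There is no depth.
- arm.close_job(): hands the job in, once; it reports no verdict.
The state is a dict: "time": time; "joints": joint angles; "dq": joint speeds; "joint_torque": joint torques, N m; "ee_pos": TCP position; "ee_rot": TCP orientation; "contact_force": force on the tool from outside, world axes, zero at the start; "ft_torque": the same for the moment, N m; "grip_width": finger opening in m.
Only numpy, scipy, OpenCV 4.12 (cv2) and the standard library are available. Lean on these libraries where they do the work, as an engineer would, in place of code of your own. Each camera call takes 0.05 s, during which the arm holds its last target.

## Working session

There is one attempt and no reset: what is moved stays moved. The work goes in short steps, Python scripts to look and compute and a tool call to move; the robot and the scene stay as the last step left them, time stands still between calls to the robot, and variables do not carry over. Pictures are saved under pics/ and viewed, and the job is handed in when it is done.

Besides the shell and the picture viewer there is one more tool, called after ">>>" in YAML: its name, and indented under it one key for each argument. carry_out: Moves the arm, as the interface text tells. Its arguments: {"type":"object","properties":{"commands":{"type":"array","items":{"type":"array"}},"force":{"type":"number"}},"required":["commands"]}

```bash
ls; mkdir -p pics; python3 - <<'E'
from cell import arm
import cv2,pickle
s=arm.read_state();print(s)
for n in("top","side"):
    f=arm.grab_frame(n);cv2.imwrite(f"pics/{n}0.png",f["img"][:,:,::-1]);pickle.dump(f,open(f"{n}0.pkl","wb"));print(n,f["intrinsics"],f["camera_from_world"])
E
```

```text
pics
{'time': 0.0, 'joints': array([-1.35098913,  0.46837393, -0.0116107 ,  1.6036318 ,  0.00596507,
        1.07138843, -0.05630967]), 'dq': array([ 0.00020237, -0.00047134, -0.00153176,  0.00133374, -0.00120777,
        0.00163364,  0.00148791]), 'joint_torque': array([ 5.18830911e-04, -5.32379115e+01,  2.15371518e-02, -2.51300848e+01,
        1.13363791e-02,  7.62723852e-03,  6.61272765e-06]), 'ee_pos': array([0.16877218, 0.62712821, 0.23033703]), 'ee_rot': array([ 0.09205573,  0.70105704, -0.09330102,  0.70095626]), 'contact_force': array([-0.02792884,  0.40346071,  0.37771456]), 'ft_torque': array([-0.01906254,  0.03132605, -0.01884902]), 'grip_width': 0.08563978936555129}
top [[448.75796046   0.         256.43027046]
 [  0.         448.75796046 187.94366338]
 [  0.           0.           1.        ]] [[-0.01928558 -0.99974088 -0.01209293  0.02816744]
 [ 0.98114761 -0.02125042  0.19208797 -0.59954113]
 [-0.19229518 -0.00816042  0.9813032  -1.10927259]
 [ 0.          0.          0.          1.        ]]
side [[438.34537952   0.         258.26948049]
 [  0.         438.34537952 185.13005281]
 [  0.           0.           1.        ]] [[ 0.95362246 -0.30091688 -0.00729628 -0.58039599]
 [ 0.22136903  0.68469389  0.69439904 -0.1939502 ]
 [-0.20396067 -0.66380969  0.71955315 -1.14672232]
 [ 0.          0.          0.          1.        ]]
```

View pics/top0.png

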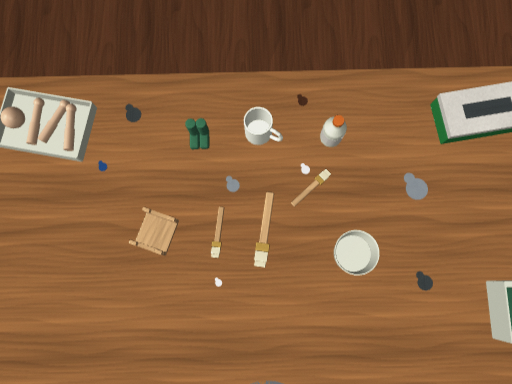

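View pics/side0.png

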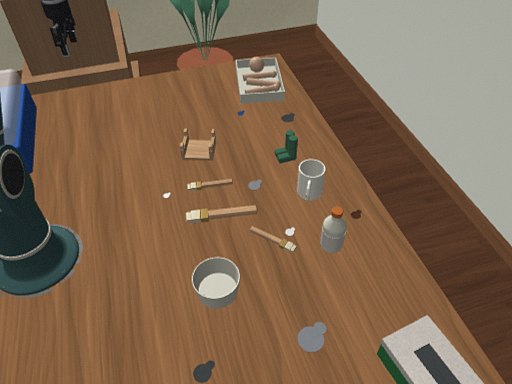

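Brush-like things in the top view are at (217,232), (264,230) and (311,188). The one at (264,230) is clearly the longest and widest. The low wide tub is at (356,253), the mug at (260,126), the bottle at (333,130), the rest at (156,232) and the boots at (198,134). Next I'll enlarge and measure.

```bash
cat >h.py <<'E'
import numpy as np,cv2,pickle
def ray(f,u,v,z):
    K=f["intrinsics"];T=f["camera_from_world"];R=T[:3,:3];c=-R.T@T[:3,3]
    d=np.array([(u-K[0,2])/K[0,0],-(v-K[1,2])/K[1,1],-1.]);d=R.T@d
    return c+d*(z-c[2])/d[2]
def proj(f,p):
    q=f["camera_from_world"]@np.append(p,1);K=f["intrinsics"]
    return np.array([K[0,2]+K[0,0]*q[0]/-q[2],K[1,2]+K[1,1]*-q[1]/-q[2]])
E
python3 - <<'E'
from h import *
f=pickle.load(open("top0.pkl","rb"));im=f["img"][:,:,::-1]
a=cv2.resize(im[185:275,195:295],None,fx=6,fy=6,interpolation=cv2.INTER_CUBIC)
cv2.imwrite("pics/brush.png",a[:600])
b=cv2.resize(im[200:262,120:190],None,fx=8,fy=8,interpolation=cv2.INTER_CUBIC)
cv2.imwrite("pics/rest.png",b)
c=cv2.resize(im[220:285,325:390],None,fx=8,fy=8,interpolation=cv2.INTER_CUBIC)
cv2.imwrite("pics/tub.png",c)
E
```

```text
(no output)
```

View pics/brush.png

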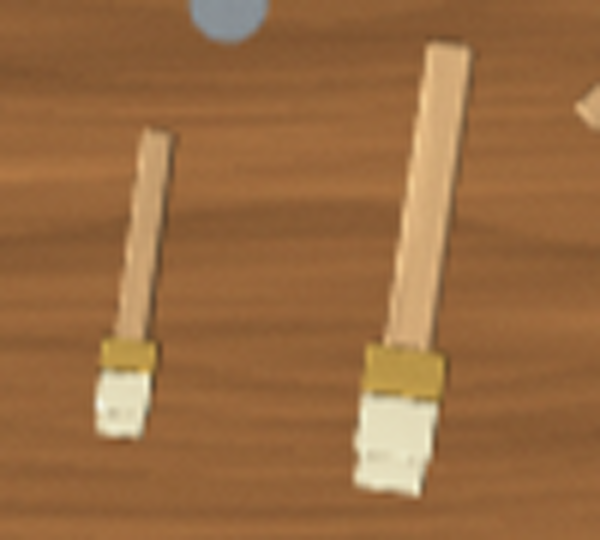

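View pics/rest.png

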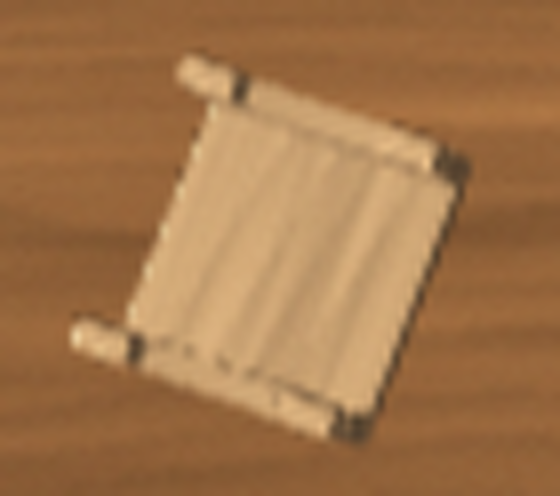

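View pics/tub.png

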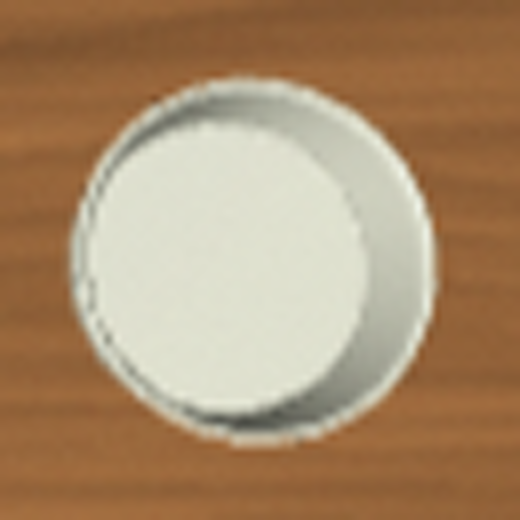

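```bash
python3 - <<'E'
from h import *
f=pickle.load(open("top0.pkl","rb"))
def P(u,v,k,ou,ov,z): return ray(f,(u+.5)/k+ou-.5,(v+.5)/k+ov-.5,z)
n=lambda *a:P(*a,8,120,200,.04)
A,B,C,D=n(248,78),n(440,150),n(140,360),n(328,437)
c=(A+B+C+D)/4;L=np.linalg.norm
print("rest c",c,"notch",L(A-B),L(C-D),"len",L(A-C),L(B-D),"ang",np.degrees(np.arctan2(*((A+B-C-D)[1::-1]))), "angy",np.degrees(np.arctan2(*((A+C-B-D)[1::-1])))-90)
h=lambda *a:P(*a,8,120,200,.058)
# outer horn corners
H=[h(190,53),h(470,160),h(70,340),h(362,440)]
print("horns",sum(H)/4,L(H[0]-H[1]),L(H[2]-H[3]),L(H[0]-H[2]),L(H[1]-H[3]))
b=lambda u,v,z:P(u,v,6,195,185,z)
e=(b(428,43,.018)+b(470,47,.018))/2;fe=(b(368,347,.018)+b(445,352,.018))/2;ff=(b(362,393,.018)+b(438,400,.018))/2;t=(b(355,487,.009)+b(420,495,.009))/2
print("end",e,"ferr",fe,ff,"tip",t,"len",L(t-e)*1000,L(fe-e),L(ff-e))
d=(t-e)[:2];print("yaw",np.degrees(np.arctan2(d[1],d[0])),"orig",e[:2]+d/L(d)*.08, e[:2]+(ff-e)[:2]/L((ff-e)[:2])*.08)
im=f["img"];hsv=cv2.cvtColor(im,cv2.COLOR_RGB2HSV)
m=((hsv[...,1]<60)&(hsv[...,2]>90)).astype(np.uint8)*0
w=((hsv[...,1]<70)).astype(np.uint8);w[:220]=0;w[285:]=0;w[:,:325]=0;w[:,390:]=0
cs,_=cv2.findContours(w,0,2);cc=max(cs,key=cv2.contourArea);print(cv2.minEnclosingCircle(cc))
pts=np.array([ray(f,*p[0],.06)[:2] for p in cc],np.float32);print("tub",cv2.minEnclosingCircle(pts),cv2.fitEllipse(pts))
# others rough
g=pickle.load(open("side0.pkl","rb"))
for nm,u,v,z in[("mug",258,120,.095),("bottle",338,121,.14),("boots",197,122,.087)]:print(nm,ray(f,u,v,z))
# side cross-check
p=cv2
for nm,q in[("tub",np.r_[cv2.minEnclosingCircle(pts)[0],.06]),("tip",t),("end",e),("restA",A),("B",B),("C",C),("D",D)]:print(nm,proj(g,q))
im=g["img"][:,:,::-1];cv2.imwrite("pics/s1.png",cv2.resize(im[115:235,160:270],None,fx=5,fy=5,interpolation=cv2.INTER_CUBIC))
E
```

```text
rest c [0.49395609 0.28021691 0.04      ] notch 0.06832098705789863 0.06673209567216287 len 0.09707540332661027 0.09852306182860811 ang -20.121865975882812 angy -22.185957130521743
horns [0.49481858 0.28125652 0.058     ] 0.0984277151444518 0.09974379486274151 0.09847898452587793 0.09447723848691972
end [ 0.59579878 -0.01844375  0.018     ] ferr [0.46048646 0.00355139 0.018     ] [0.4401154  0.00683697 0.018     ] tip [0.39973783 0.01317934 0.009     ] len 198.79868080819503 0.13708832367764362 0.15772263338412812
yaw 170.83755293552073 orig [ 0.51681951 -0.00570501] [ 0.51683313 -0.00562087]
((356.2513732910156, 252.28765869140625), 23.053661346435547)
tub ((0.4295647442340851, -0.23227128386497498), 0.0575769804418087) ((0.42959609627723694, -0.23252376914024353), (0.11101706326007843, 0.11262663453817368), 11.982154846191406)
mug [0.77235471 0.00805156 0.095     ]
bottle [ 0.74895301 -0.19057277  0.14      ]
boots [0.77349259 0.16771855 0.087     ]
tub [215.44993016 276.53285558]
tip [185.87415826 217.25709635]
end [255.86794844 207.05987785]
restA [214.41828675 136.51472936]
B [211.38421195 150.44080375]
C [184.76548725 135.97386525]
D [180.35559668 149.49467969]
```

View pics/s1.png

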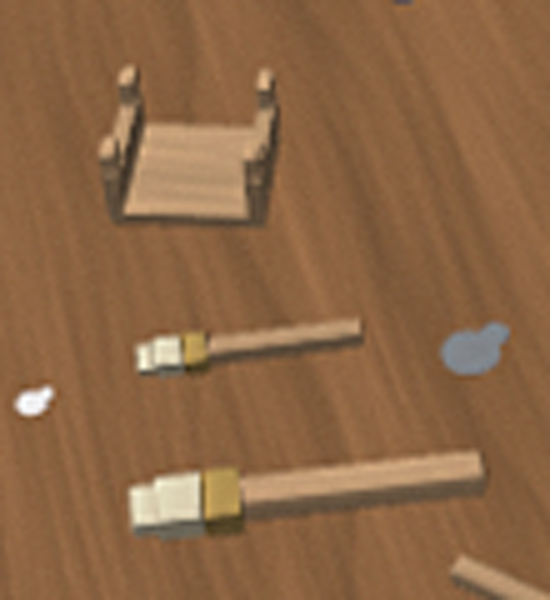

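```bash
python3 - <<'E'
from h import *
f=pickle.load(open("top0.pkl","rb"));g=pickle.load(open("side0.pkl","rb"))
L=np.linalg.norm
h=lambda u,v:ray(f,(u+.5)/8+119.5,(v+.5)/8+199.5,.058)
A,B,C,D=h(190,53),h(443,147),h(70,341),h(328,438)
c=(A+B+C+D)/4
print(c,L(A-B),L(C-D),L(A-C),L(B-D),"ang",np.degrees(np.arctan2(*((A+B-C-D)[1::-1]))),np.degrees(np.arctan2(*((A+C-B-D)[1::-1])))-90)
# side-view: horn tops (outer corners) top horn pts in crop x5 at (160,115)
for n,(u,v) in dict(A=(265,69),C=(128,66),B=(255,145),D=(107,140)).items():
    print(n,ray(g,(u+.5)/5+159.5,(v+.5)/5+114.5,.058))
m=im=None
for a in np.radians([-20,-21,-22]):
  pass
a=np.radians(-20.5);R=np.array([[np.cos(a),-np.sin(a)],[np.sin(a),np.cos(a)]])
for src,o,k,fl,name in((f,(120,200),8,"top",'rt'),(g,(160,115),5,"side",'rs')):
    im=src["img"][:,:,::-1]
    cr=im[o[1]:o[1]+62,o[0]:o[0]+70];cr=cv2.resize(cr,None,fx=k,fy=k,interpolation=cv2.INTER_CUBIC)
    for z,col in((0.058,(0,0,255)),(0.,(255,0,0))):
        pts=[]
        for s,t in((50,45),(50,-45),(-50,-45),(-50,45)):
            q=proj(src,np.r_[c[:2]+R@np.array([s,t])/1000,z]);pts.append(((q-np.array(o)+.5)*k-.5).astype(int))
        cv2.polylines(cr,[np.array(pts)],True,col,1)
    cv2.imwrite(f"pics/{name}.png",cr)
E
```

```text
[0.4960468  0.28614881 0.058     ] 0.088661068645921 0.08919187884418882 0.09877111315280533 0.09851760296371526 ang -21.0097710360378 -21.306207030156372
A [0.55270331 0.31550419 0.058     ]
C [0.4683014  0.34625634 0.058     ]
B [0.52916755 0.24356425 0.058     ]
D [0.44159607 0.27707856 0.058     ]
```

View pics/rt.png

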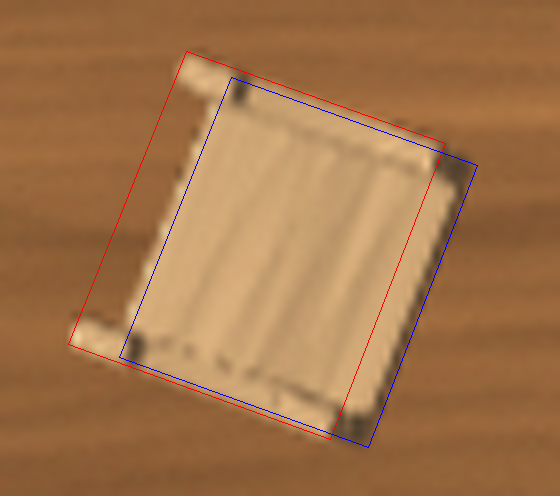

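View pics/rs.png

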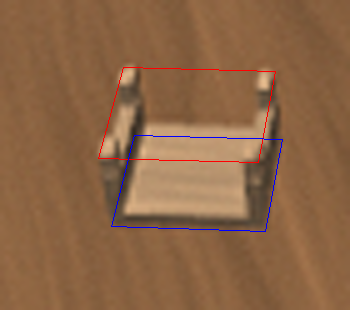

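Measured, and consistent with the given sizes:
- **Brush:** origin (0.517,-0.006), tip heading 171°, measured length 199 mm.
- **Tub:** centre (0.430,-0.232), measured diameter 112 mm against 114.
- **Rest:** centre (0.496,0.286), yaw -21°, measured 89 x 99 mm.

The tool can only yaw, so I'll tilt the brush in the grip. To do that I'll press the handle's rear on a fixed horn of the rest. The notches will level it again when I place it.

```bash
cat >plan.py <<'E'
import sys
from h import *
from cell import arm
from scipy.spatial.transform import Rotation as Ro
# plan.py x y z heading(deg of brush x == tool z up to half turn) [step]
s=arm.read_state();R=Ro.from_quat(s["ee_rot"]);M=R.as_matrix()
print("t",round(s["time"],2),"pos",s["ee_pos"].round(4),"tool x",M[:,0].round(3),"z heading",round(np.degrees(np.arctan2(M[1,2],M[0,2])),1),"F",s["contact_force"].round(1),"w",round(s["grip_width"]*1000,1))
if len(sys.argv)>4:
    x,y,z,h=map(float,sys.argv[1:5]);st=float(sys.argv[5]) if len(sys.argv)>5 else 45
    cur=np.degrees(np.arctan2(M[1,2],M[0,2]));d=(h-cur+90)%180-90   # world yaw change
    dy=-d # tool x is down
    p=np.array([x,y,z])-s["ee_pos"];n=max(int(np.ceil(np.linalg.norm(p)*1000/st)),int(np.ceil(abs(dy)/8)),1)
    print("n",n,"yaw",round(dy,1),"dist",round(np.linalg.norm(p)*1000,1),"tool shift total",(M.T@p*1000).round(1))
    Q=R
    for i in range(n):
        print([*(Q.as_matrix().T@p*1000/n).round(1)],round(dy/n,2));Q=Q*Ro.from_euler('x',dy/n,degrees=True)
E
python3 plan.py 0.5316 -0.0081 0.12 171
```

```text
t 0.1 pos [0.1688 0.6272 0.2304] tool x [-0.    -0.002 -1.   ] z heading -15.1 F [ 0.3 -0.1 -0.1] w 85.7
n 17 yaw -6.1 dist 739.9 tool shift total [ 111.3 -519.   515.4]
[np.float64(6.5), np.float64(-30.5), np.float64(30.3)] -0.36
[np.float64(6.5), np.float64(-30.7), np.float64(30.1)] -0.36
[np.float64(6.5), np.float64(-30.9), np.float64(29.9)] -0.36
[np.float64(6.5), np.float64(-31.1), np.float64(29.7)] -0.36
[np.float64(6.5), np.float64(-31.3), np.float64(29.5)] -0.36
[np.float64(6.5), np.float64(-31.5), np.float64(29.4)] -0.36
[np.float64(6.5), np.float64(-31.6), np.float64(29.2)] -0.36
[np.float64(6.5), np.float64(-31.8), np.float64(29.0)] -0.36
[np.float64(6.5), np.float64(-32.0), np.float64(28.8)] -0.36
[np.float64(6.5), np.float64(-32.2), np.float64(28.6)] -0.36
[np.float64(6.5), np.float64(-32.4), np.float64(28.4)] -0.36
[np.float64(6.5), np.float64(-32.5), np.float64(28.2)] -0.36
[np.float64(6.5), np.float64(-32.7), np.float64(28.0)] -0.36
[np.float64(6.5), np.float64(-32.9), np.float64(27.8)] -0.36
[np.float64(6.5), np.float64(-33.1), np.float64(27.5)] -0.36
[np.float64(6.5), np.float64(-33.2), np.float64(27.3)] -0.36
[np.float64(6.5), np.float64(-33.4), np.float64(27.1)] -0.36
```

>>> carry_out:
  commands:
    - [85,[4,-31,30],-1.2]
    - [85,[4,-31,30],-1.2]
    - [85,[4,-31,30],-1.2]
    - [85,[4,-32,29],-1.2]
    - [85,[4,-32,29],-1.2]

```text
time: 0.6
ee_pos: [0.2794, 0.4402, 0.2108]
ee_rot: [0.055, 0.705, -0.056, 0.705]
contact_force: [1.1, 0.1, 0.7]
grip_width: 0.0854
```

>>> carry_out:
  commands:
    - [60,[4,-33,28],0]
    - [60,[4,-33,28],0]
    - [60,[4,-33,28],0]
    - [60,[4,-33,28],0]
    - [60,[4,-33,28],0]

```text
time: 1.1
ee_pos: [0.3917, 0.2554, 0.1911]
ee_rot: [0.056, 0.705, -0.056, 0.705]
contact_force: [1.3, 1.1, -0.4]
grip_width: 0.0597
```

```bash
python3 plan.py 0.5316 -0.0081 0.08 171
```

```text
t 1.1 pos [0.3917 0.2554 0.1911] tool x [ 0.  0. -1.] z heading -9.1 F [ 1.3  1.1 -0.4] w 59.7
n 8 yaw -0.1 dist 318.4 tool shift total [ 111.1 -238.2  179.6]
[np.float64(13.9), np.float64(-29.8), np.float64(22.5)] -0.01
[np.float64(13.9), np.float64(-29.8), np.float64(22.5)] -0.01
[np.float64(13.9), np.float64(-29.8), np.float64(22.4)] -0.01
[np.float64(13.9), np.float64(-29.8), np.float64(22.4)] -0.01
[np.float64(13.9), np.float64(-29.8), np.float64(22.4)] -0.01
[np.float64(13.9), np.float64(-29.8), np.float64(22.4)] -0.01
[np.float64(13.9), np.float64(-29.8), np.float64(22.4)] -0.01
[np.float64(13.9), np.float64(-29.8), np.float64(22.4)] -0.01
```

>>> carry_out:
  commands:
    - [50,[10,-34,25],0]
    - [50,[10,-34,25],0]
    - [50,[10,-34,26],0]
    - [50,[10,-34,26],0]
    - [50,[10,-34,26],0]

```text
time: 1.6
ee_pos: [0.4912, 0.0675, 0.1408]
ee_rot: [0.056, 0.705, -0.056, 0.705]
contact_force: [-0.1, 1.4, -0.3]
grip_width: 0.05
```

>>> carry_out:
  commands:
    - [50,[15,-34,26],0]
    - [50,[20,-34,26],0]
    - [50,[10,0,0],0]
    - [50,[0,0,0],0]

```text
time: 2.0
ee_pos: [0.53, -0.0073, 0.0944]
ee_rot: [0.056, 0.706, -0.057, 0.703]
contact_force: [0.3, 0.1, 0.6]
grip_width: 0.05
```

```bash
python3 plan.py 0.5316 -0.0081 0.003 171 30; python3 - <<'E'
from h import *
from cell import arm
for n in("top","side"):
    f=arm.grab_frame(n)
    im=f["img"][:,:,::-1];p=proj(f,np.array([.52,0,.03])).astype(int)
    x0=max(p[0]-60,0);y0=max(p[1]-55,0)
    cv2.imwrite(f"pics/{n}_pre.png",cv2.resize(im[y0:y0+110,x0:x0+120],None,fx=5,fy=5,interpolation=cv2.INTER_CUBIC))
E
```

```text
t 2.0 pos [ 0.53   -0.0073  0.0944] tool x [-0.004 -0.001 -1.   ] z heading -9.2 F [0.3 0.1 0.6] w 50.0
n 4 yaw -0.2 dist 91.4 tool shift total [91.4 -0.4  2.1]
[np.float64(22.9), np.float64(-0.1), np.float64(0.5)] -0.05
[np.float64(22.9), np.float64(-0.1), np.float64(0.5)] -0.05
[np.float64(22.9), np.float64(-0.1), np.float64(0.5)] -0.05
[np.float64(22.9), np.float64(-0.1), np.float64(0.5)] -0.05
```

View pics/side_pre.png

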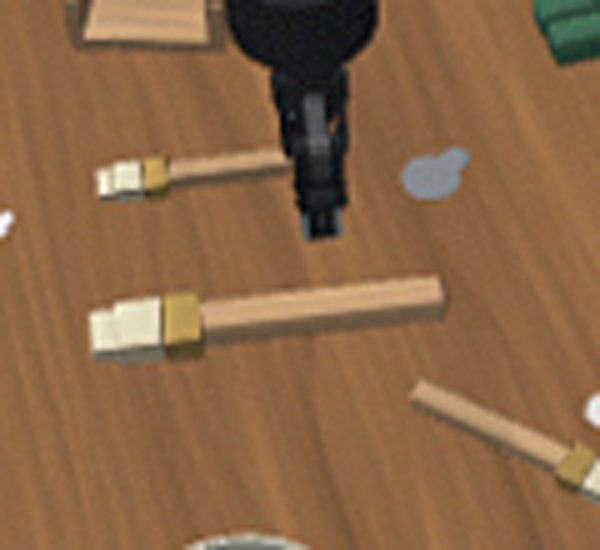

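View pics/top_pre.png

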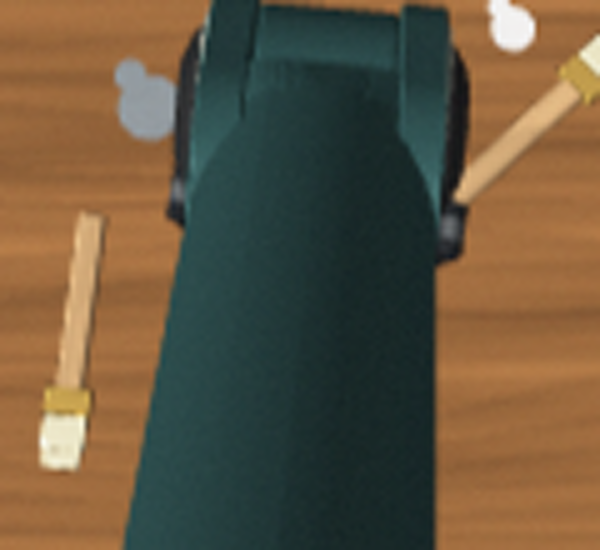

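The side view shows the gripper above the handle of the large brush (crop about (320,230) over the handle at (320,300)), with the jaws across it. I'll descend.

>>> carry_out:
  commands:
    - [50,[25,0,1],0]
    - [50,[25,0,1],0]
    - [50,[25,0,0],0]
    - [50,[14,0,0],0]
    - [50,[0,0,0],0]
  force: 20

```text
time: 2.6
ee_pos: [0.5322, -0.0053, 0.0063]
ee_rot: [0.055, 0.706, -0.055, 0.704]
contact_force: [-0.5, 0.7, -0.3]
grip_width: 0.0497
```

>>> carry_out:
  commands:
    - [10,[0,0,0],0]
    - [10,[0,0,0],0]
    - [10,[0,0,0],0]
    - [10,[0,0,0],0]
    - [10,[0,0,0],0]
  force: 25

```text
time: 3.1
ee_pos: [0.5345, -0.0065, 0.0088]
ee_rot: [0.056, 0.704, -0.056, 0.706]
contact_force: [-1.1, 0.9, 7.2]
grip_width: 0.0212
```

>>> carry_out:
  commands:
    - [10,[-20,0,0],0]
    - [10,[-30,0,0],0]
    - [10,[-30,0,0],0]
    - [10,[-30,0,0],0]
    - [10,[0,0,0],0]

```text
time: 3.6
ee_pos: [0.5363, -0.0066, 0.1215]
ee_rot: [0.057, 0.702, -0.055, 0.708]
contact_force: [-0.0, 0.3, -1.4]
grip_width: 0.0212
```

```bash
cat >look.py <<'E'
import sys
from h import *
from cell import arm
from plan import *
tag=sys.argv[-1]
s=arm.read_state();p=s["ee_pos"]
for n in("top","side"):
    f=arm.grab_frame(n);pickle.dump(f,open(f"{tag}_{n}.pkl","wb"))
    im=f["img"][:,:,::-1];c=proj(f,p).astype(int)
    x0=min(max(c[0]-70,0),512-140);y0=min(max(c[1]-55,0),384-110);print(n,"crop",x0,y0,"tcp px",c)
    cv2.imwrite(f"pics/{tag}_{n}.png",cv2.resize(im[y0:y0+110,x0:x0+140],None,fx=5,fy=5,interpolation=cv2.INTER_CUBIC))
E
python3 look.py lift
```

```text
t 3.6 pos [ 0.5363 -0.0066  0.1215] tool x [ 0.008  0.001 -1.   ] z heading -9.1 F [-0.   0.3 -1.4] w 21.2
top crop 195 153 tcp px [265 208]
side crop 162 128 tcp px [232 183]
```

View pics/lift_side.png

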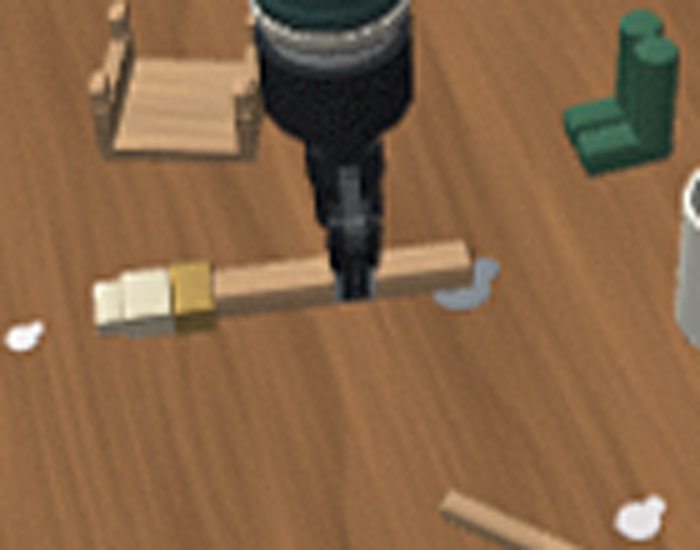

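```bash
python3 - <<'E'
from h import *
f=pickle.load(open("lift_side.pkl","rb"))
h=np.radians(170.9);d=np.array([np.cos(h),np.sin(h),0])
p=np.array([.5363,-.0066,0])
for z in(.1217,.130):
  for x in(-63,137):
    print(z,x,(proj(f,p+d*x/1000+[0,0,z])-[162,128]+.5)*5)
E
```

```text
0.1217 -63 [473.45318288 266.2225905 ]
0.1217 137 [ 96.5316128  307.86098249]
0.13 -63 [473.28586038 255.26023187]
0.13 137 [ 94.39541737 296.93120758]
```

```bash
python3 plan.py 0.409 0.282 0.115 159 40
```

```text
t 3.7 pos [ 0.5337 -0.0064  0.118 ] tool x [ 0.002  0.001 -1.   ] z heading -9.1 F [-1.2  0.1 -1.9] w 21.4
n 8 yaw 11.9 dist 314.2 tool shift total [   2.9  265.2 -168.5]
[np.float64(0.4), np.float64(33.1), np.float64(-21.1)] 1.49
[np.float64(0.4), np.float64(32.6), np.float64(-21.9)] 1.49
[np.float64(0.4), np.float64(32.0), np.float64(-22.8)] 1.49
[np.float64(0.4), np.float64(31.4), np.float64(-23.6)] 1.49
[np.float64(0.4), np.float64(30.8), np.float64(-24.4)] 1.49
[np.float64(0.4), np.float64(30.1), np.float64(-25.2)] 1.49
[np.float64(0.4), np.float64(29.5), np.float64(-26.0)] 1.49
[np.float64(0.4), np.float64(28.8), np.float64(-26.7)] 1.49
```

>>> carry_out:
  commands:
    - [10,[0,33,-21],1.5]
    - [10,[0,33,-22],1.5]
    - [10,[0,32,-23],1.5]
    - [10,[0,31,-24],1.5]
    - [10,[0,31,-24],1.5]

```text
time: 4.2
ee_pos: [0.4534, 0.1746, 0.1159]
ee_rot: [0.102, 0.7, -0.103, 0.699]
contact_force: [0.9, -0.5, -1.7]
grip_width: 0.0216
```

>>> carry_out:
  commands:
    - [10,[0,30,-25],1.5]
    - [10,[0,30,-26],1.5]
    - [10,[0,29,-27],1.4]
    - [10,[0,0,0],0]
    - [10,[0,0,0],0]

```text
time: 4.7
ee_pos: [0.4074, 0.2827, 0.116]
ee_rot: [0.127, 0.696, -0.128, 0.695]
contact_force: [0.2, -0.6, -1.2]
grip_width: 0.0209
```

```bash
python3 plan.py 0.409 0.282 0.057 159 10|head -3; python3 look.py pre2
```

```text
t 4.7 pos [0.4074 0.2827 0.116 ] tool x [-0.002 -0.002 -1.   ] z heading -20.8 F [ 0.2 -0.6 -1.2] w 20.9
n 6 yaw 0.2 dist 59.0 tool shift total [59.   0.   1.8]
[np.float64(9.8), np.float64(0.0), np.float64(0.3)] 0.03
t 4.7 pos [0.4074 0.2827 0.116 ] tool x [-0.002 -0.002 -1.   ] z heading -20.8 F [ 0.2 -0.6 -1.2] w 20.9
top crop 76 209 tcp px [146 264]
side crop 96 74 tcp px [166 129]
```

View pics/pre2_side.png

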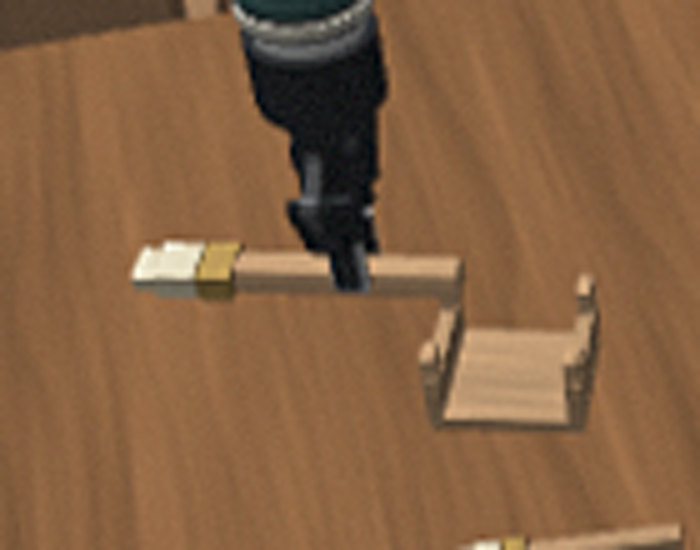

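View pics/pre2_top.png

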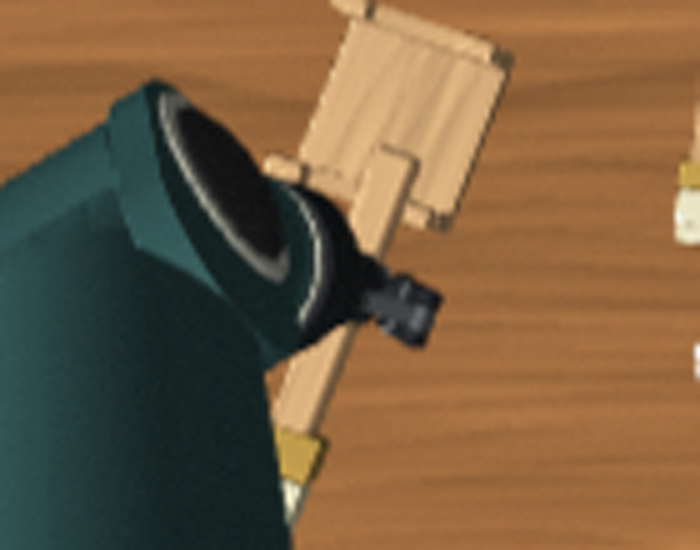

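The handle is held level, with its rear over the near wall of the rest (side crop (455,270) above the horn). I'll press down in small steps.

>>> carry_out:
  commands:
    - [10,[25,0,1],0]
    - [10,[15,0,0],0]
    - [10,[5,0,0],0]
    - [10,[5,0,0],0]
    - [10,[4,0,0],0]
  force: 20

```text
time: 5.3
ee_pos: [0.4096, 0.2819, 0.0637]
ee_rot: [0.129, 0.696, -0.129, 0.695]
contact_force: [-6.1, 0.2, 7.9]
grip_width: 0.0212
```

```bash
python3 look.py press1
```

```text
t 5.3 pos [0.4096 0.2819 0.0637] tool x [-0.001  0.    -1.   ] z heading -21.0 F [-6.1  0.2  7.9] w 21.2
top crop 82 209 tcp px [152 264]
side crop 100 87 tcp px [170 142]
```

View pics/press1_side.png

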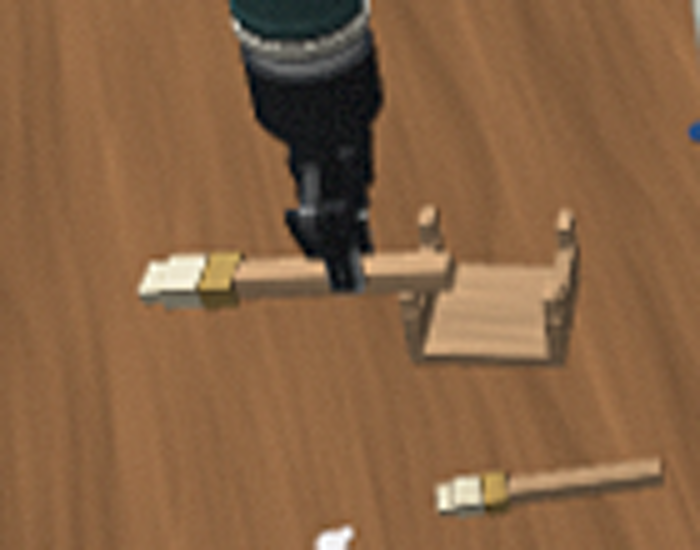

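>>> carry_out:
  commands:
    - [10,[3,0,0],0]
    - [10,[3,0,0],0]
    - [10,[3,0,0],0]
    - [10,[2,0,0],0]
    - [10,[0,0,0],0]

```text
time: 5.9
ee_pos: [0.4081, 0.2825, 0.0529]
ee_rot: [0.128, 0.696, -0.129, 0.694]
contact_force: [-7.2, 0.1, 7.0]
grip_width: 0.0213
```

```bash
python3 look.py press2
```

```text
t 5.9 pos [0.4081 0.2825 0.0529] tool x [-0.003  0.    -1.   ] z heading -20.9 F [-7.2  0.1  7. ] w 21.3
top crop 82 209 tcp px [152 264]
side crop 100 89 tcp px [170 144]
```

View pics/press2_side.png

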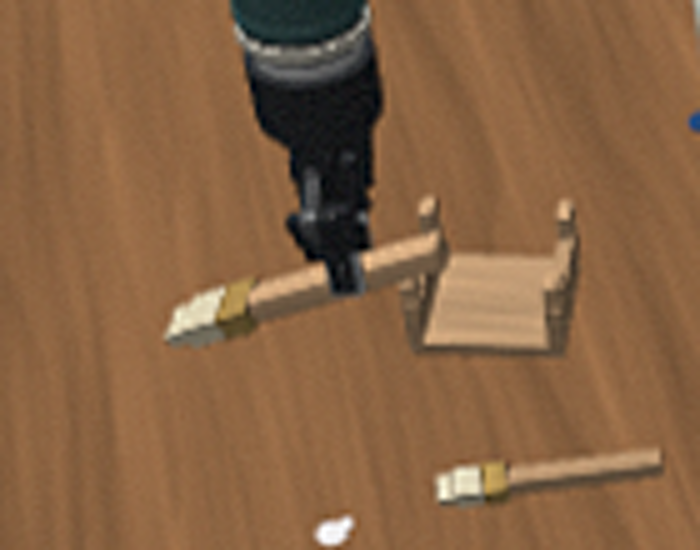

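>>> carry_out:
  commands:
    - [10,[-10,0,0],0]
    - [10,[-25,0,0],0]
    - [10,[-30,0,0],0]
    - [10,[-30,0,0],0]
    - [10,[0,0,0],0]
  force: 25

```text
time: 6.5
ee_pos: [0.4128, 0.2839, 0.1519]
ee_rot: [0.132, 0.693, -0.126, 0.697]
contact_force: [0.4, 0.9, -0.8]
grip_width: 0.0213
```

```bash
python3 look.py tilt; python3 plan.py 0.5127 -0.2643 0.14 159 45 
```

```text
t 6.5 pos [0.4128 0.2839 0.1519] tool x [ 0.008  0.006 -1.   ] z heading -21.0 F [ 0.4  0.9 -0.8] w 21.3
top crop 72 206 tcp px [142 261]
side crop 96 64 tcp px [166 119]
t 6.6 pos [0.4104 0.2825 0.1484] tool x [ 0.002  0.002 -1.   ] z heading -21.0 F [ 0.1 -0.  -1.4] w 21.2
n 13 yaw 0.0 dist 556.3 tool shift total [   7.6 -473.9  291.3]
[np.float64(0.6), np.float64(-36.5), np.float64(22.4)] 0.0
[np.float64(0.6), np.float64(-36.5), np.float64(22.4)] 0.0
[np.float64(0.6), np.float64(-36.5), np.float64(22.4)] 0.0
[np.float64(0.6), np.float64(-36.5), np.float64(22.4)] 0.0
[np.float64(0.6), np.float64(-36.5), np.float64(22.4)] 0.0
[np.float64(0.6), np.float64(-36.5), np.float64(22.4)] 0.0
[np.float64(0.6), np.float64(-36.5), np.float64(22.4)] 0.0
[np.float64(0.6), np.float64(-36.5), np.float64(22.4)] 0.0
[np.float64(0.6), np.float64(-36.5), np.float64(22.4)] 0.0
[np.float64(0.6), np.float64(-36.5), np.float64(22.4)] 0.0
[np.float64(0.6), np.float64(-36.5), np.float64(22.4)] 0.0
[np.float64(0.6), np.float64(-36.5), np.float64(22.4)] 0.0
[np.float64(0.6), np.float64(-36.4), np.float64(22.4)] 0.0
```

View pics/tilt_side.png

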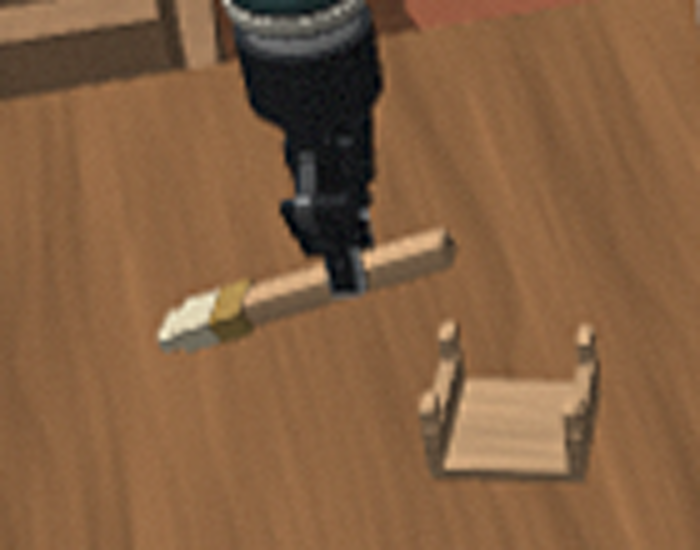

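The brush stays tilted after lifting, with the bristle tip at crop (165,340) and the handle end at (450,245). I'll estimate the tilt and carry it to the tub at a gentle pace.

```bash
python3 - <<'E'
from h import *
from scipy.optimize import least_squares
f=pickle.load(open("tilt_side.pkl","rb"))
h=np.radians(159);d=np.array([np.cos(h),np.sin(h),0]);p=np.array([.4115,.283,.150])
obs={-1:(452,252),1:(165,338)}
for t in(15,18,20,22,25):
  for dz in (0,.003):
    tt=np.radians(t);q=lambda x:(proj(f,p+[0,0,dz]+d*x*np.cos(tt)-np.array([0,0,x*np.sin(tt)]))-[96,64]+.5)*5
    print(t,dz,q(-.063).round(),q(.137).round())
E
```

```text
15 0 [453. 263.] [151. 321.]
15 0.003 [452. 259.] [150. 318.]
18 0 [450. 259.] [157. 330.]
18 0.003 [450. 255.] [156. 327.]
20 0 [449. 256.] [161. 336.]
20 0.003 [448. 252.] [160. 332.]
22 0 [447. 253.] [165. 342.]
22 0.003 [446. 249.] [164. 338.]
25 0 [444. 249.] [172. 350.]
25 0.003 [443. 245.] [171. 347.]
```

>>> carry_out:
  commands:
    - [10,[0,-25,16],0]
    - [10,[0,-33,20],0]
    - [10,[0,-37,22],0]
    - [10,[0,-37,22],0]
    - [10,[0,-37,22],0]

```text
time: 7.1
ee_pos: [0.4438, 0.0859, 0.1463]
ee_rot: [0.128, 0.696, -0.129, 0.695]
contact_force: [0.1, 0.6, -1.1]
grip_width: 0.0212
```

>>> carry_out:
  commands:
    - [10,[0,-37,23],0]
    - [10,[0,-37,23],0]
    - [10,[0,-37,23],0]
    - [10,[0,-37,23],0]
    - [10,[0,-37,23],0]

```text
time: 7.6
ee_pos: [0.485, -0.1278, 0.1462]
ee_rot: [0.129, 0.696, -0.129, 0.695]
contact_force: [-0.2, -0.2, -0.5]
grip_width: 0.021
```

>>> carry_out:
  commands:
    - [10,[0,-35,22],0]
    - [10,[0,-32,20],0]
    - [10,[0,-25,15],0]
    - [10,[0,0,0],0]
    - [10,[0,0,0],0]

```text
time: 8.1
ee_pos: [0.5049, -0.2325, 0.1459]
ee_rot: [0.129, 0.696, -0.129, 0.694]
contact_force: [0.4, 1.0, -0.9]
grip_width: 0.021
```

```bash
python3 look.py tub1; python3 plan.py 0.5127 -0.2643 0.14 159 45 
```

```text
t 8.1 pos [ 0.5049 -0.2325  0.1459] tool x [-0.003  0.001 -1.   ] z heading -21.1 F [ 0.4  1.  -0.9] w 21.0
top crop 291 163 tcp px [361 218]
side crop 174 192 tcp px [244 247]
t 8.2 pos [ 0.5055 -0.2308  0.1463] tool x [-0.002  0.001 -1.   ] z heading -20.9 F [-0.1 -0.  -1.6] w 21.3
n 1 yaw 0.1 dist 34.9 tool shift total [  6.3 -28.8  18.7]
[np.float64(6.3), np.float64(-28.8), np.float64(18.7)] 0.11
```

View pics/tub1_side.png

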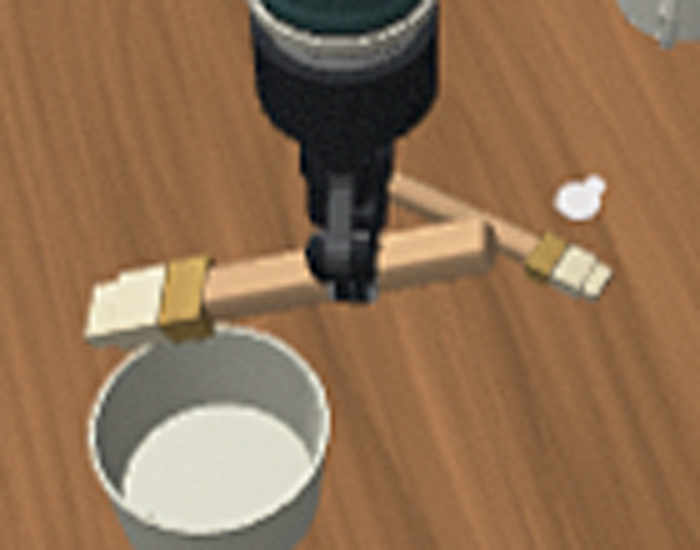

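View pics/tub1_top.png

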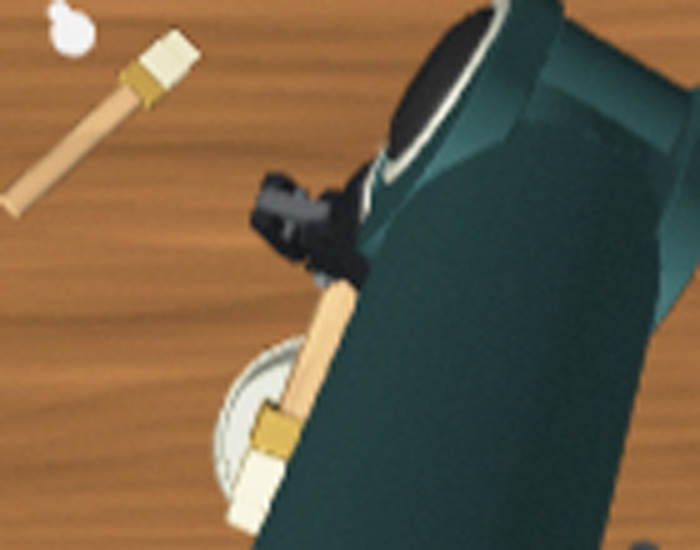

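>>> carry_out:
  commands:
    - [10,[0,-15,10],0]
    - [10,[0,-14,9],0]
    - [10,[0,0,0],0]
    - [10,[10,0,0],0]
    - [10,[10,0,0],0]

```text
time: 8.7
ee_pos: [0.5133, -0.265, 0.1264]
ee_rot: [0.129, 0.695, -0.128, 0.695]
contact_force: [0.6, 0.6, -0.7]
grip_width: 0.0213
```

```bash
python3 look.py tub2; python3 plan.py 0.5127 -0.2643 0.087 159 10; python3 - <<'E'
from h import *
for n,o in(("top",None),("side",None)):
    f=pickle.load(open(f"tub2_{n}.pkl","rb"))
    from cell import arm
    p=arm.read_state()["ee_pos"];h=np.radians(159);d=np.array([np.cos(h),np.sin(h),0])
    for x in(-.063,.137):print(n,x,proj(f,p+d*x*np.cos(.36)-np.array([0,0,x*np.sin(.36)])))
E
```

```text
t 8.7 pos [ 0.5133 -0.265   0.1264] tool x [-0.     0.001 -1.   ] z heading -20.9 F [ 0.6  0.6 -0.7] w 21.3
top crop 303 160 tcp px [373 215]
side crop 182 207 tcp px [252 262]
t 8.8 pos [ 0.5121 -0.2645  0.1251] tool x [-0.004  0.002 -1.   ] z heading -20.9 F [ 0.1 -0.1 -1.2] w 21.0
n 4 yaw 0.1 dist 38.1 tool shift total [38.1  0.4  0.7]
[np.float64(9.5), np.float64(0.1), np.float64(0.2)] 0.02
[np.float64(9.5), np.float64(0.1), np.float64(0.2)] 0.02
[np.float64(9.5), np.float64(0.1), np.float64(0.2)] 0.02
[np.float64(9.5), np.float64(0.1), np.float64(0.2)] 0.02
top -0.063 [382.4988309  191.61336665]
top 0.137 [352.92962614 267.02604727]
side -0.063 [278.80043438 258.43805376]
side 0.137 [198.03769957 271.98259259]
```

View pics/tub2_side.png

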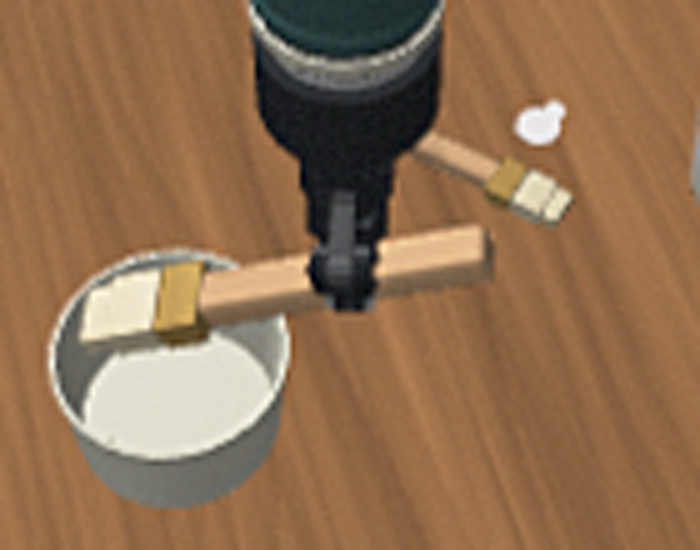

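The bristle tip is over the mouth at crop (82,330), where predicted. I'll lower it.

>>> carry_out:
  commands:
    - [10,[12,0,0],0]
    - [10,[12,0,0],0]
    - [10,[8,0,0],0]
    - [10,[6,0,0],0]
    - [10,[0,0,0],0]

```text
time: 9.3
ee_pos: [0.5127, -0.2659, 0.0882]
ee_rot: [0.129, 0.696, -0.129, 0.695]
contact_force: [0.1, 0.2, -1.1]
grip_width: 0.0211
```

>>> carry_out:
  commands:
    - [10,[0,0,0],0]
    - [10,[0,0,0],0]
    - [10,[0,0,0],0]

```text
time: 9.6
ee_pos: [0.5137, -0.2663, 0.0897]
ee_rot: [0.129, 0.695, -0.129, 0.696]
contact_force: [-1.2, 0.4, -0.3]
grip_width: 0.021
```

```bash
python3 look.py dip; python3 plan.py 0.5127 -0.2643 0.087 159 10|tail -1; python3 - <<'E'
from h import *
from cell import arm
p=arm.read_state()["ee_pos"];h=np.radians(159);d=np.array([np.cos(h),np.sin(h),0])
f=pickle.load(open(f"dip_side.pkl","rb"))
for t in(.3,.36):
  for x in(-.063,.117,.137):
    q=p+d*x*np.cos(t)-np.array([0,0,x*np.sin(t)]);print(t,x,q.round(4),proj(f,q),np.linalg.norm(q[:2]-[.4296,-.2324]))
E
```

```text
t 9.6 pos [ 0.5137 -0.2663  0.0897] tool x [ 0.001 -0.    -1.   ] z heading -21.0 F [-1.2  0.4 -0.3] w 21.0
top crop 300 162 tcp px [370 217]
side crop 183 217 tcp px [253 272]
[np.float64(2.7), np.float64(1.4), np.float64(-1.5)] 0.04
0.3 -0.063 [ 0.5698 -0.2877  0.1083] [279.77011939 268.75909305] 0.15070941185043243
0.3 0.117 [ 0.4092 -0.2261  0.0551] [206.66303353 277.78407457] 0.021305701357809025
0.3 0.137 [ 0.3914 -0.2193  0.0492] [198.94087909 278.73736522] 0.04038982731050592
0.36 -0.063 [ 0.5686 -0.2873  0.1119] [279.27269119 267.85257296] 0.14948476822395587
0.36 0.117 [ 0.4114 -0.2269  0.0484] [207.8660991  279.34090521] 0.019036971749561205
0.36 0.137 [ 0.3939 -0.2202  0.0414] [200.38178609 280.54502757] 0.03772837147515004
```

View pics/dip_side.png

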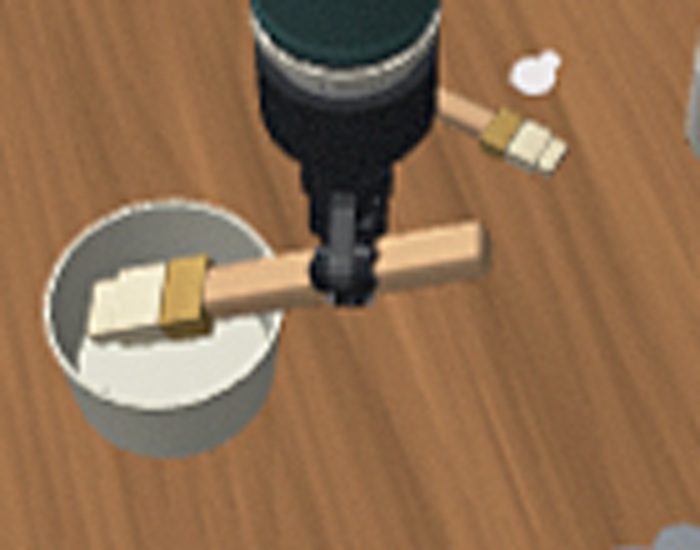

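View pics/dip_top.png

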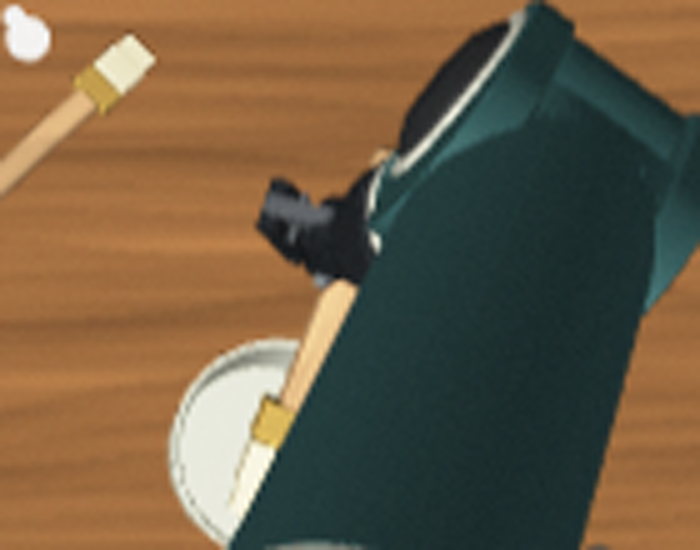

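The bristles are inside the mouth (tip at crop (92,320)). I estimate the tip at z≈41 mm and mid-bristle at about 48 mm, both below the rim. I'll go 3 mm deeper for margin, hold, then lift out and carry it to the rest.

>>> carry_out:
  commands:
    - [10,[4,0,0],0]
    - [10,[0,0,0],0]
    - [10,[0,0,0],0]
    - [10,[0,0,0],0]

```text
time: 10.1
ee_pos: [0.5134, -0.2661, 0.0853]
ee_rot: [0.129, 0.695, -0.129, 0.695]
contact_force: [1.0, 0.3, -0.1]
grip_width: 0.0211
```

>>> carry_out:
  commands:
    - [10,[-10,0,0],0]
    - [10,[-25,0,0],0]
    - [10,[-25,0,0],0]
    - [10,[-10,0,0],0]
    - [10,[0,0,0],0]

```text
time: 10.6
ee_pos: [0.5144, -0.2666, 0.1572]
ee_rot: [0.128, 0.694, -0.129, 0.697]
contact_force: [0.3, 0.5, -1.9]
grip_width: 0.0211
```

```bash
python3 plan.py 0.5026 0.2837 0.15 159 45
```

```text
t 10.6 pos [ 0.5144 -0.2666  0.1572] tool x [ 0.004 -0.001 -1.   ] z heading -21.0 F [ 0.3  0.5 -1.9] w 21.1
n 13 yaw 0.0 dist 550.5 tool shift total [   6.6  509.7 -207.9]
[np.float64(0.5), np.float64(39.2), np.float64(-16.0)] 0.0
[np.float64(0.5), np.float64(39.2), np.float64(-16.0)] 0.0
[np.float64(0.5), np.float64(39.2), np.float64(-16.0)] 0.0
[np.float64(0.5), np.float64(39.2), np.float64(-16.0)] 0.0
[np.float64(0.5), np.float64(39.2), np.float64(-16.0)] 0.0
[np.float64(0.5), np.float64(39.2), np.float64(-16.0)] 0.0
[np.float64(0.5), np.float64(39.2), np.float64(-16.0)] 0.0
[np.float64(0.5), np.float64(39.2), np.float64(-16.0)] 0.0
[np.float64(0.5), np.float64(39.2), np.float64(-16.0)] 0.0
[np.float64(0.5), np.float64(39.2), np.float64(-16.0)] 0.0
[np.float64(0.5), np.float64(39.2), np.float64(-16.0)] 0.0
[np.float64(0.5), np.float64(39.2), np.float64(-16.0)] 0.0
[np.float64(0.5), np.float64(39.2), np.float64(-16.0)] 0.0
```

>>> carry_out:
  commands:
    - [10,[0,26,-10],0]
    - [10,[0,36,-14],0]
    - [10,[0,42,-17],0]
    - [10,[0,42,-17],0]
    - [10,[0,42,-17],0]

```text
time: 11.1
ee_pos: [0.5095, -0.0619, 0.1542]
ee_rot: [0.129, 0.696, -0.129, 0.695]
contact_force: [0.4, 0.2, -1.4]
grip_width: 0.0213
```

>>> carry_out:
  commands:
    - [10,[0,42,-17],0]
    - [10,[0,42,-17],0]
    - [10,[0,42,-17],0]
    - [10,[0,42,-17],0]
    - [10,[0,42,-17],0]

```text
time: 11.6
ee_pos: [0.5052, 0.1644, 0.1543]
ee_rot: [0.128, 0.696, -0.129, 0.695]
contact_force: [0.2, -0.5, -1.3]
grip_width: 0.0212
```

>>> carry_out:
  commands:
    - [10,[0,40,-17],0]
    - [10,[0,36,-15],0]
    - [10,[0,22,-9],0]
    - [10,[0,0,0],0]
    - [10,[0,0,0],0]

```text
time: 12.1
ee_pos: [0.5022, 0.2687, 0.154]
ee_rot: [0.128, 0.696, -0.129, 0.695]
contact_force: [0.0, -0.6, -0.8]
grip_width: 0.0213
```

```bash
python3 plan.py 0.5025 0.2835 0.15 159 45
```

```text
t 12.1 pos [0.5022 0.2687 0.154 ] tool x [-0.002 -0.002 -1.   ] z heading -20.9 F [ 0.  -0.6 -0.8] w 21.3
n 1 yaw 0.1 dist 15.3 tool shift total [ 4.  13.9 -5. ]
[np.float64(4.0), np.float64(13.9), np.float64(-5.0)] 0.11
```

>>> carry_out:
  commands:
    - [10,[0,14,-5],0]
    - [10,[15,0,0],0]
    - [10,[20,0,0],0]
    - [10,[20,0,0],0]
    - [10,[0,0,0],0]

```text
time: 12.6
ee_pos: [0.5013, 0.282, 0.0968]
ee_rot: [0.127, 0.697, -0.131, 0.694]
contact_force: [-0.3, -0.5, -2.1]
grip_width: 0.0209
```

```bash
python3 look.py r1;python3 plan.py 0.5025 0.2835 0.049 159 45
```

```text
t 12.6 pos [0.5013 0.282  0.0968] tool x [-0.005 -0.004 -1.   ] z heading -21.0 F [-0.3 -0.5 -2.1] w 20.9
top crop 79 171 tcp px [149 226]
side crop 127 73 tcp px [197 128]
t 12.7 pos [0.5033 0.2831 0.0997] tool x [-0.001 -0.001 -1.   ] z heading -21.0 F [ 0.2  0.6 -1.3] w 21.2
n 2 yaw -0.0 dist 50.7 tool shift total [50.7  0.1 -0.9]
[np.float64(25.3), np.float64(0.1), np.float64(-0.4)] -0.0
[np.float64(25.3), np.float64(0.1), np.float64(-0.4)] -0.0
```

View pics/r1_side.png

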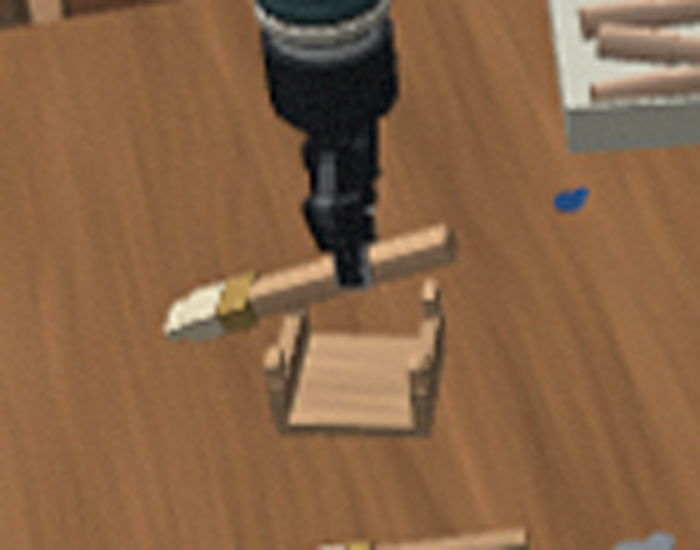

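View pics/r1_top.png

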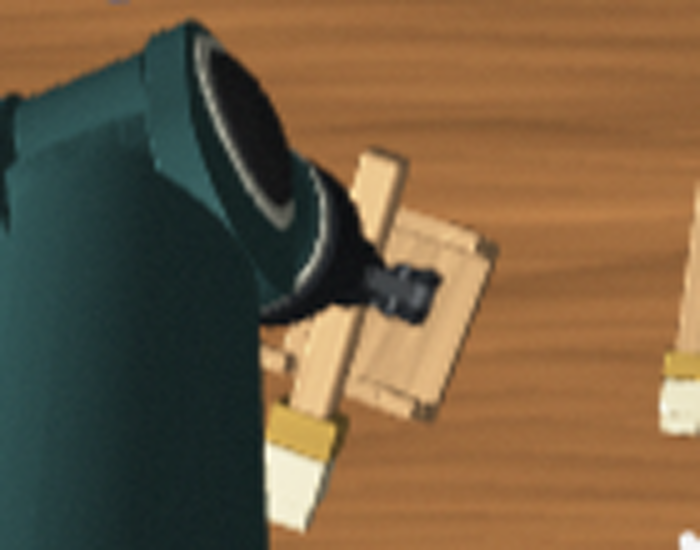

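The tilted brush is above the rest and aligned with it: ferrule outside the near wall, handle end beyond the far wall. I'll lower it and let the near notch level it.

>>> carry_out:
  commands:
    - [10,[15,0,0],0]
    - [10,[8,0,0],0]
    - [10,[5,0,0],0]
    - [10,[4,0,0],0]
    - [10,[4,0,0],0]
  force: 20

```text
time: 13.2
ee_pos: [0.5046, 0.2838, 0.0649]
ee_rot: [0.129, 0.695, -0.128, 0.696]
contact_force: [1.2, -1.5, 4.9]
grip_width: 0.0212
```

>>> carry_out:
  commands:
    - [10,[4,0,0],0]
    - [10,[4,0,0],0]
    - [10,[2,0,0],0]
    - [10,[0,0,0],0]
    - [10,[0,0,0],0]

```text
time: 13.7
ee_pos: [0.505, 0.2841, 0.0553]
ee_rot: [0.13, 0.694, -0.128, 0.696]
contact_force: [3.4, -0.9, 3.8]
grip_width: 0.0211
```

```bash
python3 look.py r2
```

```text
t 13.7 pos [0.505  0.2841 0.0553] tool x [ 0.003  0.001 -1.   ] z heading -21.0 F [ 3.4 -0.9  3.8] w 21.1
top crop 82 171 tcp px [152 226]
side crop 130 82 tcp px [200 137]
```

View pics/r2_side.png

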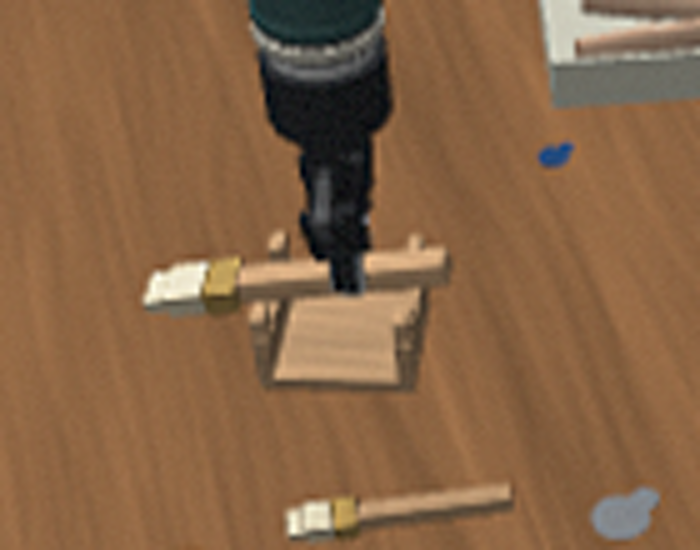

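>>> carry_out:
  commands:
    - [10,[2,0,0],0]
    - [10,[2,0,0],0]
    - [10,[2,0,0],0]
    - [10,[0,0,0],0]

```text
time: 14.2
ee_pos: [0.5048, 0.284, 0.0489]
ee_rot: [0.129, 0.694, -0.128, 0.696]
contact_force: [3.7, -0.9, 5.3]
grip_width: 0.0211
```

```bash
python3 look.py r3
```

```text
t 14.2 pos [0.5048 0.284  0.0489] tool x [ 0.003  0.001 -1.   ] z heading -21.0 F [ 3.7 -0.9  5.3] w 21.1
top crop 83 171 tcp px [153 226]
side crop 130 84 tcp px [200 139]
```

View pics/r3_side.png

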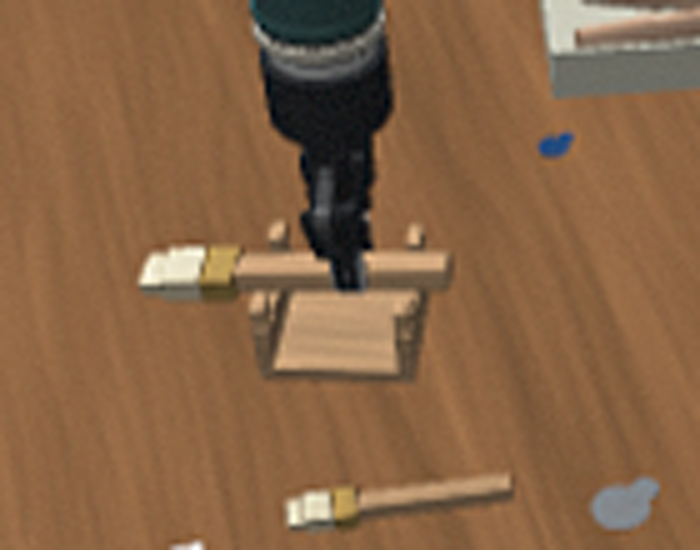

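View pics/r3_top.png

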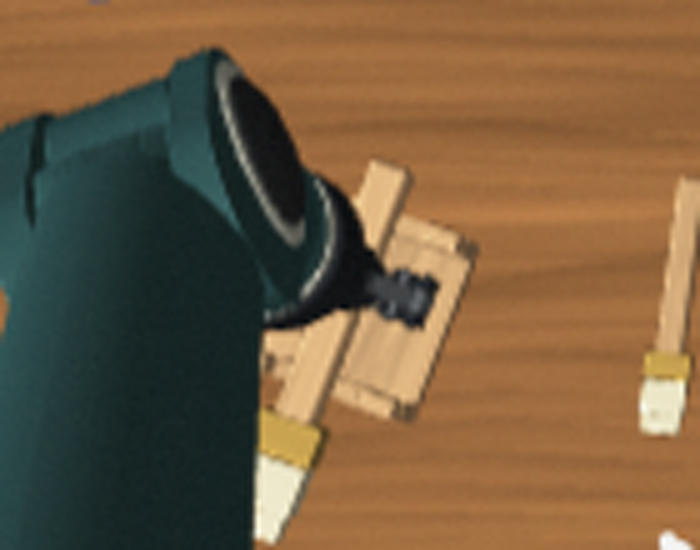

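Level in both notches, with the ferrule and all bristles beyond the near wall. I'll lower 1 mm more, hold, and open.

>>> carry_out:
  commands:
    - [10,[1,0,0],0]
    - [10,[0,0,0],0]
    - [10,[0,0,0],0]

```text
time: 14.6
ee_pos: [0.5049, 0.284, 0.0481]
ee_rot: [0.129, 0.694, -0.128, 0.696]
contact_force: [4.1, -1.3, 6.0]
grip_width: 0.021
```

>>> carry_out:
  commands:
    - [26,[0,0,0],0]
    - [32,[0,0,0],0]
    - [45,[0,0,0],0]
    - [50,[0,0,0],0]
    - [50,[0,0,0],0]

```text
time: 15.1
ee_pos: [0.5031, 0.2838, 0.047]
ee_rot: [0.128, 0.696, -0.129, 0.695]
contact_force: [0.4, -0.0, 0.0]
grip_width: 0.05
```

>>> carry_out:
  commands:
    - [50,[-15,0,0],0]
    - [50,[-30,0,0],0]
    - [50,[-40,0,0],0]
    - [50,[-40,0,0],0]
    - [50,[-40,0,0],0]

```text
time: 15.6
ee_pos: [0.5034, 0.2836, 0.2151]
ee_rot: [0.129, 0.695, -0.129, 0.696]
contact_force: [0.9, -0.0, -0.4]
grip_width: 0.0499
```

>>> carry_out:
  commands:
    - [50,[0,-40,20],0]
    - [50,[0,-40,20],0]
    - [50,[0,-40,20],0]
    - [50,[0,-40,20],0]
    - [50,[0,0,0],0]

```text
time: 16.1
ee_pos: [0.5216, 0.0984, 0.2139]
ee_rot: [0.132, 0.694, -0.133, 0.695]
contact_force: [0.3, 0.2, 0.5]
grip_width: 0.0502
```

```bash
python3 - <<'E'
from h import *
from cell import arm
for n in("top","side"):
    f=arm.grab_frame(n);pickle.dump(f,open(f"fin_{n}.pkl","wb"))
    im=f["img"][:,:,::-1];cv2.imwrite(f"pics/fin_{n}.png",im)
    c=proj(f,np.array([.496,.286,.04])).astype(int);x0,y0=c[0]-60,c[1]-50;print(n,x0,y0)
    cv2.imwrite(f"pics/finz_{n}.png",cv2.resize(im[y0:y0+100,x0:x0+120],None,fx=6,fy=6,interpolation=cv2.INTER_CUBIC))
E
```

```text
top 93 180
side 137 91
```

View pics/finz_top.png

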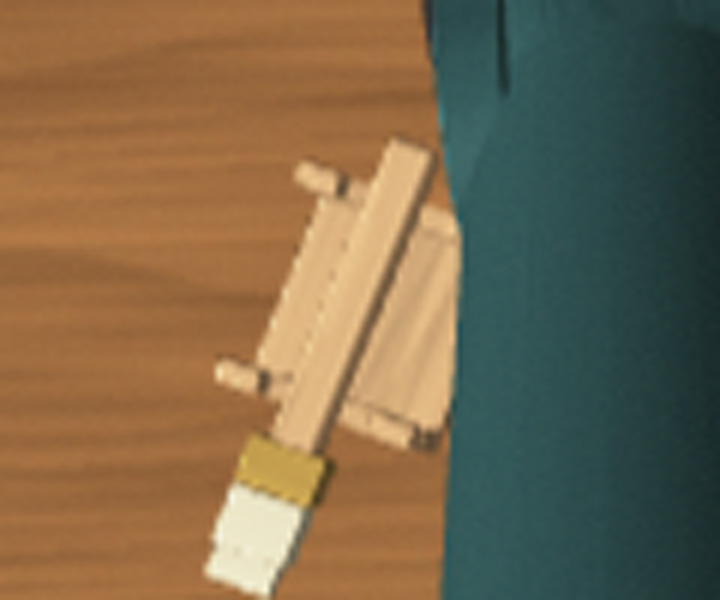

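View pics/finz_side.png

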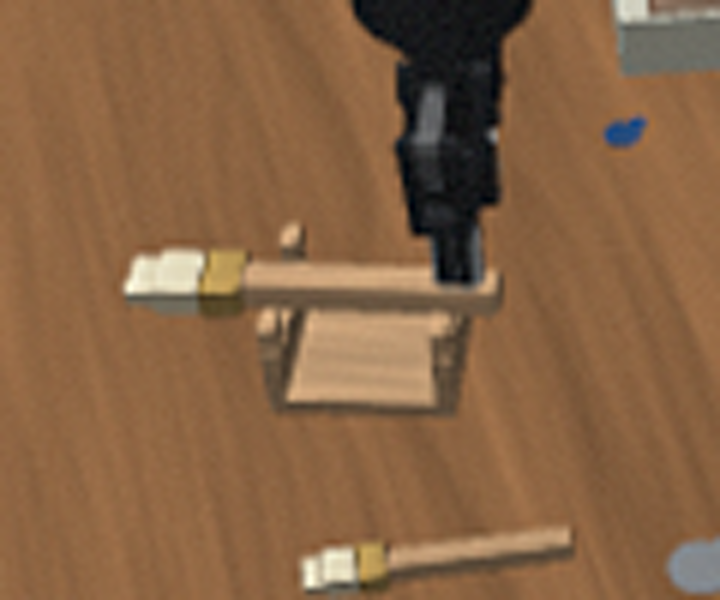

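View pics/fin_side.png

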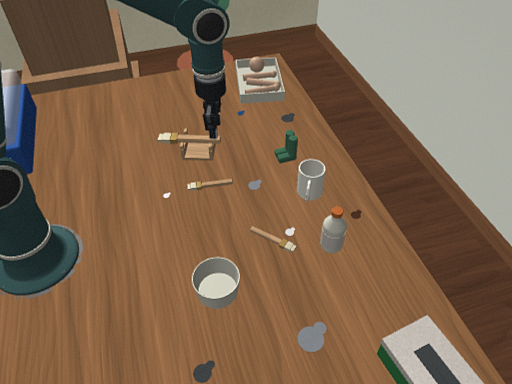

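```bash
python3 - <<'E'
from h import *
f=pickle.load(open("fin_top.pkl","rb"));g=pickle.load(open("fin_side.pkl","rb"))
P=lambda u,v,z:ray(f,(u+.5)/6+92.5,(v+.5)/6+179.5,z)
e=(P(395,140,.058)+P(437,152,.058))/2;t=(P(207,573,.05)+P(268,596,.05))/2
d=(t-e)[:2];L=np.linalg.norm(d);o=e[:2]+d/L*.08
a=np.radians(-21);r=o-[.496,.286];print("len",L,"heading",np.degrees(np.arctan2(d[1],d[0])),"orig in rest",np.cos(a)*r[0]+np.sin(a)*r[1],-np.sin(a)*r[0]+np.cos(a)*r[1])
for z in(.044,.049,.054):
  print(z,[((proj(g,np.r_[q,z])-[137,91]+.5)*6).round() for q in(e[:2],t[:2])])
t0=pickle.load(open("side0.pkl","rb"))["img"].astype(int);d=np.abs(t0-g["img"]).max(2)
for n,(x,y,w,h) in dict(tub=(190,255,52,54),mug=(295,157,34,44),bottle=(318,205,30,48),boots=(273,128,27,36)).items():print(n,(d[y:y+h,x:x+w]>30).sum())
E
```

```text
len 0.19841782611365372 heading 158.3242171887466 orig in rest -0.008514404238109067 0.0022186124649916936
0.044 [array([501., 305.]), array([135., 289.])]
0.049 [array([501., 298.]), array([134., 282.])]
0.054 [array([500., 290.]), array([132., 275.])]
tub 0
mug 0
bottle 0
boots 0
```

```bash
python3 -c "
from cell import arm
print(arm.close_job())"
```

```text
the job is handed in; nothing more can be done
None
```

The brush was dipped in the tub and laid in the rest, and the job is handed in at about 16 s of robot time. No verdict was reported, so the figures below are my own measurements.

**What I did:**
- I picked up the largest brush by the handle.
- The tool can only yaw, so I tilted the brush about 20° in the grip by pressing its handle end on a horn of the fixed rest.
- I dipped the bristles in the tub, with the tip about 20 mm and the middle about 12 mm below the rim, for over 0.5 s.
- I lowered the brush into both notches, which levelled it again, opened the gripper there and backed the arm away.

**Last checks:**
- **Position:** the brush origin is about 8.5 mm along and 2 mm across from the rest's centre.
- **Angle and height:** it lies less than 1° off the rest's axis, level, at about 49–50 mm. All the bristles are beyond the near wall.
- **Other items:** the tub, mug, bottle and boots look unchanged in the side image compared with the start.
- **Disagreements:** the rest's corners differed by 3–5 mm at most between the two camera views, well inside the tolerances. No check failed.

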